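# Cap a mortice lock

### The arm

A 6-joint arm with a two-finger parallel gripper is mounted at the origin on the work surface. World frame = base frame: x ahead of the robot, y to its left, z up, the work surface at z = 0. Lengths are in m, angles in rad, forces in N, time in s.
With the tool pointing down it reaches from about 0.425 to 0.95 m from the base axis. Payload 3.5 kg.
Tool frame: the origin (TCP) lies on the centre line of the jaws, within the pads' length; the fingertips stand 14 mm ahead of it and the grasp point (between the pads) lies 5 mm behind it (tips_ahead is the distance from the TCP to the fingertips, in m); y points along the fingers, z is the direction in which the jaws open and shut, and the axes are right-handed (so a half turn about y gives the same grasp; the last joint's range is limited). The gripper opens to 85 mm and grips with 20 to 120 N. Pads are 22 mm wide; open, the fingers measure 114 mm over their backs; the gripper's body (76 mm by 85 mm) begins 54 mm behind the grasp point. The pads swing forward as they close: fully open they stand 13 mm farther back than shut.
Start: joints at [1.033, 0.286, 1.577, -0, 1.279, -0.15], TCP at [0.255, 0.625, 0.217] pointing down, gripper open.
Joint ranges: [-2.77, 2.77], [-0.9, 2.22], [0.21, 2.48], [-1.53, 4.67], [0.24, 2.81], [-2.84, 2.84]. Speed limits (rad/s): [2.79, 2.79, 3.14, 3.14, 3.14, 3.14].

### API

Orientations are given as a unit quaternion [x, y, z, w].
In Python, from plant import get_state, read_camera, sign_off, tips_ahead gives the robot as it stands.
- The arm moves only by the tool send_rows, never from a script. Its argument "plan" is a list of rows, each a list of 2 entries, a list of its own where there are three numbers: the shift along the tool's x, y, z in units of 12 cm (1.0 is 12 cm), then the turn, a rotation vector about the tool's x, y, z in units of 360 degrees (1.0 is 360 degrees). In form: [[[tx, ty, tz], [rx, ry, rz]], ...]. A call has 1 to 12 rows; each row shifts and turns the commanded pose from where the row before left it, along the tool's axes as they then stand; what a row does not reach is not made up. A row lasts 1/10 s, in which the tool goes at most 50 mm and 8.59 degrees, less where a joint would pass 70% of its speed; a pose out of reach is approached as far as the arm can. A call with a number of a shift or a turn outside -1 to 1 is refused whole. A call with a gripper value outside its range is refused whole. "gripper" is the closure, from 0 (fully open) to 1 (shut), set as the call begins (left out, the last holds). The fingers move at their own pace and stop on an object; "grip_force" is the grip in N (left out, the last holds). Time passes only in rows, so rows that do not move let the fingers close. It gives the time, the measured TCP pose, the force and the opening at its end, in the units of the state.
- get_state(): the state, without advancing time (a new reading comes with each control period).
- read_camera(name): name is "scene" or "top" or "wrist"; returns a dict with "img" (400x640x3 uint8, blue, green, red), "fx", "fy", "cx", "cy" (pixels), "world_from_camera" (4x4, takes a point from camera to world coordinates); the wrist camera has in their place "mount" (4x4, takes a point from camera to tool coordinates, whose origin is the TCP and whose axes are the tool frame's). Camera axes: x right, y down, z forward; pixel columns grow to the right and rows downward; lengths in m; the calibration is good to about 2 mm. A picture is of the moment at which its call begins: read the wrist's pose just before it. There is no depth.
- sign_off(): hands the job in, once; it reports no verdict.
The state is a dict: "time": time; "qpos": joint angles; "dq": joint speeds; "joint_efforts": joint torques, N m; "eef_pos": TCP position; "tcp_rot": TCP orientation; "contact_force": force on the tool from outside, world axes, zero at the start; "wrist_torque": the same for the moment, N m; "opening": opening from 0.0 (shut) to 1.0 (fully open).
Only numpy, scipy, OpenCV 4.12 (cv2) and the standard library are available. Lean on these libraries where they do the work, as an engineer would, in place of code of your own. Each camera call takes 0.05 s, during which the arm holds its last target. There are 200 camera calls.

### The job

A mortice lock lies open in the drill vice; close it with its cap, the steel plate with the raised oblong guard that lies on the bench. Lay the cap on the lock with its hole still to one side of the post, slide it along the forend, gently and without forcing anything, until the hole finds the post and the cap drops, then let go and leave it lying flat on the case all round, square to the forend. Leave the other things on the bench where they are.

Things in the scene. Friction and masses are not known exactly. Their poses are not given: they have to be found in the camera images.
- vice: Low grey drill vice bolted to the bench, 270 x 160 mm, jaws 56 mm high, holding the open lock flat. Origin: on the bench, midway between the jaw faces and along the jaws. x: from the screw handle to the fixed jaw; y: along the jaws; z up. The lock was clamped anywhere up to 10 mm either way along y: Y, unknown, is its middle (-10..+10 mm in this frame). It takes over 100 N to shift it in the jaws.
- lock_rim (a point): Middle of the vice at the rim of the lock's case, vice frame (0, 0, 59) mm; fixed to the vice, so Y is not in it. Case: x -42..+42 mm, y Y-65..Y+65, open on top, 3.5 mm walls at the back (-x) and both ends; the cap lies on their level rim. Four screw pillars in the corners end at the rim; the bolt, levers and follower inside end below it.
- forend (a point): Nominal middle of the forend's top inner edge, vice frame (42, 0, 69) mm. The forend is the lock's brass front strip, 200 mm long (y), 5 mm thick, upright; its inner face (x = +42 mm) closes the case's front and stands 10 mm above the rim, a fence for the cap's front edge.
- post (a point): Nominal tip of the post, vice frame (0, -40, 63) mm: fixed to the vice, so the real post stands at y = Y - 40 mm, up to 10 mm from here along y (x and z are true). The post is a fixed steel pin, 9 mm thick, 1.5 mm chamfer, flat tip 4 mm above the rim.
- cap: The lock's cap: steel plate 82 (x) x 130 (y) x 4 mm, 0.3 to 0.5 kg, right side up on the bench. Origin: centre of its underside. Its x and y point as the vice's when fitted. On it a solid oblong guard to grip, upright sides, z 4 to 26 mm, centred at x = 0, y = +15 mm: 24 mm wide in y, 52 mm long in x (the middle 28 mm flat). The four dark dots at the corners are not holes.
- cap_hole (a point): Centre of the cap's one hole, 12 mm wide, at the plate's underside, cap frame (0, -40, 0) mm. Laid with the hole off the post, this end of the cap rides on the post's tip, 4 mm above the rim; it falls to the rim (59 mm above the bench) when hole and post meet within about 1.5 mm. Fitted, the cap's origin is at vice (0, Y, 59) mm, its front edge 1 mm from the forend.
- padlock: brass padlock lying on its side, 76 x 40 x 20 mm; a bystander
- eurocyl: brass profile cylinder lying on its side, 74 x 38 x 17 mm; a bystander
- strike: brass striking plate with two square openings, 32 x 160 x 4 mm, flat on the bench; a bystander
- screwdriver: screwdriver lying on the bench; a bystander
- brush: swarf brush lying on the bench; a bystander
- carton: carton of key blanks, 60 x 100 x 40 mm; a bystander
- jar: small glass screw jar, 56 mm across, 70 mm high; a bystander
There are look-alikes about, which are no part of the job. What is shaped like the cap but green or pink is not meant.

How it is judged:
By the outcome, as a careful person would: the job done as asked, in the order asked, and still so for the second after the job is handed in, with the robot touching nothing.
It also fails if it takes over 48 s, if anything falls off the work surface, if the arm or the gripper's body presses on something with over 40 N, if the wrist force passes 120 N, or if a joint passes its speed limit or range.

## Working session

There is one attempt and no reset: what is moved stays moved. The work goes in short steps, Python scripts to look and compute and a tool call to move; the robot and the scene stay as the last step left them, time stands still between calls to the robot, and variables do not carry over. Pictures are saved under pics/ and viewed, about 8 in all and at most 12, crops included, and the job is handed in when it is done.

Besides the shell and the picture viewer there is one more tool, called after "Request:" as a command line: name --argument value ..., lists and objects as JSON in quotes. send_rows: Moves the arm, as the interface text tells. Its arguments: {"type":"object","properties":{"plan":{"type":"array"},"gripper":{"type":"number"},"grip_force":{"type":"number"}},"required":["plan"]}

```bash
ls; mkdir -p pics
python3 - <<'E'
from plant import *
import cv2,json
s=get_state();print(s, tips_ahead)
for n in("top","scene"):
    c=read_camera(n);cv2.imwrite(f"pics/{n}0.png",c["img"])
    print(n,c["fx"],c["fy"],c["cx"],c["cy"],c["world_from_camera"])
E
```

```text
pics
{'time': 0.0, 'qpos': array([ 1.03298262e+00,  2.87235646e-01,  1.57820056e+00, -1.16046925e-05,
        1.27858928e+00, -1.49994339e-01]), 'dq': array([-1.11467466e-03,  1.19180081e-03, -2.08957126e-04, -2.82956188e-06,
       -7.47818907e-05, -6.00153509e-04]), 'joint_efforts': array([-7.45625075e-04, -4.05989277e+01, -2.92620331e+01, -1.13786580e-04,
        5.80940410e-03,  5.25858141e-06]), 'eef_pos': array([0.25487384, 0.62427443, 0.21518781]), 'tcp_rot': array([ 0.69466525, -0.13654223,  0.13596961, -0.69304305]), 'contact_force': array([-0.24502577, -0.19596381, -0.21623211]), 'wrist_torque': array([-0.01877   ,  0.01270294,  0.02050965]), 'opening': 0.9993578024999846} 0.014
top 468.48344602431314 468.48344602431314 323.39500992529656 194.42319947087327 [[ 0.01383831 -0.99837272  0.05532104  0.40177593]
 [-0.99989476 -0.01357597  0.00511503  0.13287449]
 [-0.00435567 -0.055386   -0.99845552  1.849832  ]
 [ 0.          0.          0.          1.        ]]
scene 476.60968012568463 476.60968012568463 316.08598148279907 208.97266992248137 [[ 0.68111623  0.58308804 -0.44281941  1.1908667 ]
 [ 0.73213412 -0.53598036  0.42036255 -0.56461144]
 [ 0.00776587 -0.61051895 -0.79196357  1.36016307]
 [ 0.          0.          0.          1.        ]]
```

Run:
```python
import cv2
i=cv2.imread("pics/top0.png");cv2.imwrite("pics/a.png",cv2.resize(i,(800,500),interpolation=cv2.INTER_CUBIC))
```

```text
(no output)
```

View pics/top0.png

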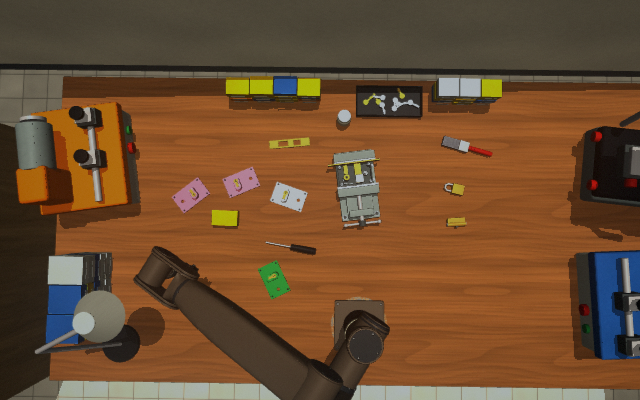

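View pics/scene0.png

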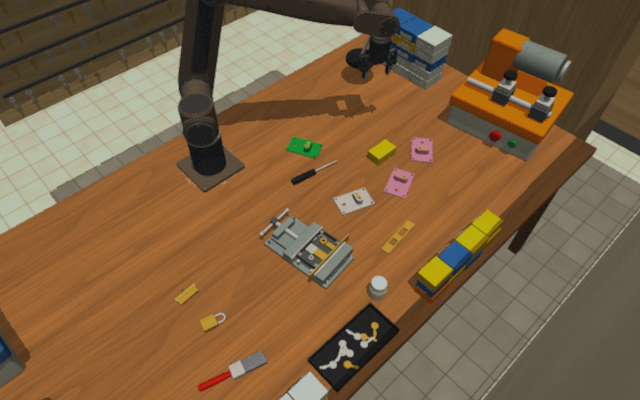

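The scene shows the steel cap at about (289,196) in the top view, and the vice with the forend at about (357,163). I'll enlarge that part.

```bash
cat > h.py <<'E'
import numpy as np,cv2
from scipy.spatial.transform import Rotation as R
from plant import *
def ray(c,T,u,v,z):
    d=T[:3,:3]@np.array([(u-c["cx"])/c["fx"],(v-c["cy"])/c["fy"],1]);o=T[:3,3]
    return o+d*(z-o[2])/d[2]
def pix(c,T,p):
    q=np.linalg.inv(T)@np.append(p,1);return np.array([c["fx"]*q[0]/q[2]+c["cx"],c["fy"]*q[1]/q[2]+c["cy"]])
def tool():
    s=get_state();T=np.eye(4);T[:3,:3]=R.from_quat(s["tcp_rot"]).as_matrix();T[:3,3]=s["eef_pos"];return T
def wrist():
    T=tool();c=read_camera("wrist");return c,T@np.array(c["mount"])
E
python3 - <<'E'
from h import *
i=cv2.imread("pics/top0.png")[140:240,260:392];cv2.imwrite("pics/b.png",cv2.resize(i,None,fx=6,fy=6,interpolation=cv2.INTER_CUBIC))
c=read_camera("top");T=np.array(c["world_from_camera"])
for n,u,v,z in[("cap",289,197,.004),("fore L",331,165,.069),("fore R",380,159,.069),("handle",361,224,.03)]:print(n,ray(c,T,u,v,z).round(3))
w=read_camera("wrist");print(np.array(w["mount"]).round(4),w["fx"],w["cx"],w["cy"])
print(tool().round(3))
E
```

```text
cap [0.492 0.278 0.004]
fore L [0.613 0.115 0.069]
fore R [ 0.639 -0.072  0.069]
handle [ 0.39  -0.005  0.03 ]
[[ 2.000e-04  9.512e-01  3.085e-01 -7.980e-02]
 [-1.000e-04 -3.085e-01  9.512e-01 -1.575e-01]
 [ 1.000e+00 -3.000e-04 -0.000e+00 -1.000e-04]
 [ 0.000e+00  0.000e+00  0.000e+00  1.000e+00]] 318.34942256970396 320.41500323454295 202.0768379297993
[[ 0.926 -0.001  0.378  0.255]
 [-0.378 -0.001  0.926  0.625]
 [-0.    -1.    -0.001  0.216]
 [ 0.     0.     0.     1.   ]]
```

View pics/b.png

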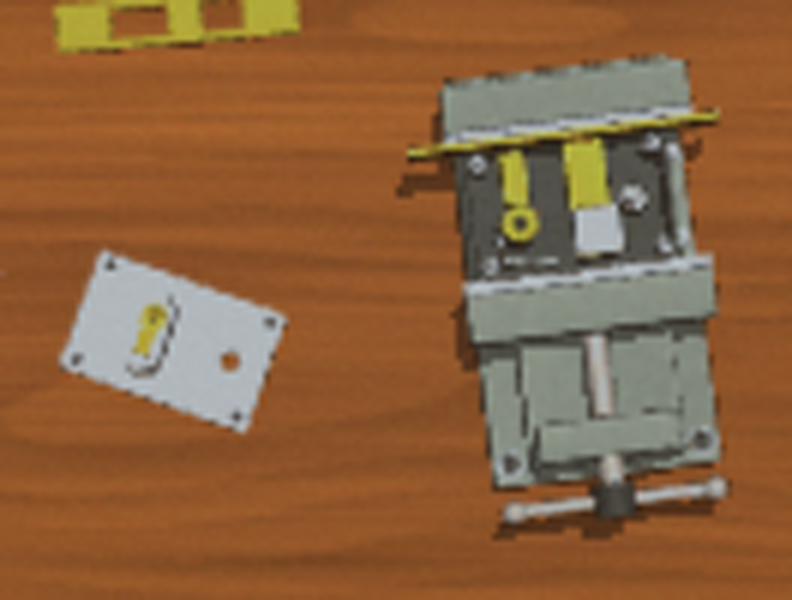

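The crop shows the cap's hole at (230,361) and guard at (148,340), so its yaw is about -20°. The post is at about (635,197) and the vice's yaw is about +8°. I'll move over the cap for a wrist view.

Request:
send_rows --plan '[[[0.24, 0.04, -0.16], [0, 0, 0]], [[0.24, 0.04, -0.16], [0, 0, 0]], [[0.24, 0.04, -0.16], [0, 0, 0]], [[0.24, 0.04, -0.16], [0, 0, 0]], [[0.24, 0.04, -0.16], [0, 0, 0]], [[0.24, 0.04, -0.16], [0, 0, 0]], [[0.24, 0.04, -0.16], [0, 0, 0]], [[0.24, 0.04, -0.16], [0, 0, 0]], [[0.24, 0.04, -0.16], [0, 0, 0]], [[0.24, 0.04, -0.16], [0, 0, 0]], [[0.24, 0.04, -0.16], [0, 0, 0]], [[0.24, 0.04, -0.16], [0, 0, 0]]]' --gripper 0

```text
time: 1.4
eef_pos: [0.4885, 0.2796, 0.1587]
tcp_rot: [0.694, -0.136, 0.136, -0.694]
contact_force: [0.3, -0.0, -0.6]
opening: 1.006
```

Request:
send_rows --plan '[[[0, 0, 0], [0, 0, 0]], [[0, 0, 0], [0, 0, 0]], [[0, 0, 0], [0, 0, 0]]]'

```text
time: 1.7
eef_pos: [0.4876, 0.2815, 0.1591]
tcp_rot: [-0.694, 0.136, -0.136, 0.694]
contact_force: [0.2, 0.7, 0.3]
opening: 1.0
```

Run:
```python
from h import *
c,T=wrist();np.save("pics/w1T.npy",T);cv2.imwrite("pics/w1.png",c["img"]);print(tool().round(4))
cv2.imwrite("pics/w1v.png",cv2.resize(c["img"],(800,500),interpolation=cv2.INTER_CUBIC))
```

```text
[[ 9.262e-01  0.000e+00  3.769e-01  4.875e-01]
 [-3.769e-01  3.000e-04  9.262e-01  2.818e-01]
 [-1.000e-04 -1.000e+00  3.000e-04  1.592e-01]
 [ 0.000e+00  0.000e+00  0.000e+00  1.000e+00]]
```

View pics/w1v.png

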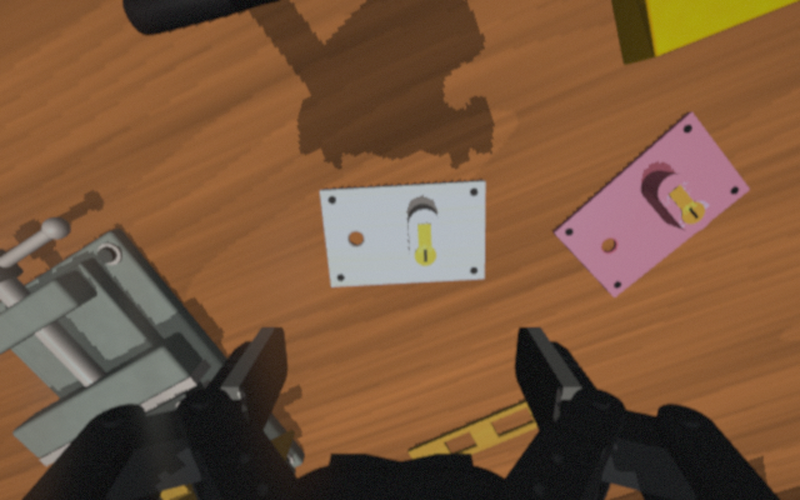

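Wrist view: steel cap corners at (320,190), (486,181), (485,279) and (331,287), hole at (356,239), in the 800-wide view. Next I'll fit the cap pose by detecting the corners.

```bash
cat >> h.py <<'E'
from scipy.optimize import least_squares
def fit(c,T,pts,obj,z,g):
    # planar pose (x,y,yaw) of object points obj (m) from pixels pts; z = height of object origin
    def P(q):
        Rz=R.from_euler("z",q[2]).as_matrix();return np.array([pix(c,T,Rz@np.array(o)+[q[0],q[1],z]) for o in obj])
    r=least_squares(lambda q:(P(q)-pts).ravel(),g,x_scale=[.01,.01,.1]);return r.x,P(r.x)-pts
E
python3 - <<'E'
from h import *
i=cv2.imread("pics/w1.png");T=np.load("pics/w1T.npy");c=read_camera("wrist")
h=cv2.cvtColor(i,cv2.COLOR_BGR2HSV)
m=((h[...,1]<60)&(h[...,2]>120)).astype(np.uint8);m[:130]=0;m[240:]=0;m[:,:240]=0;m[:,400:]=0
m=cv2.morphologyEx(m,cv2.MORPH_OPEN,np.ones((3,3)))
k=max(cv2.findContours(m,0,1)[0],key=cv2.contourArea);q=cv2.approxPolyDP(k,8,True)[:,0].astype(np.float32)
print(q, cv2.contourArea(k))
g=cv2.cvtColor(i,cv2.COLOR_BGR2GRAY)
guess=np.array([[320,190],[486,181],[485,279],[331,287]],np.float32)*.8
# refine edges by line fit of the contour points
K=k[:,0].astype(float);L=[]
for a in range(4):
    p,r=guess[a],guess[(a+1)%4];d=(r-p)/np.linalg.norm(r-p);n=np.array([-d[1],d[0]])
    t=(K-p)@d;s=np.linalg.norm(r-p);sel=(abs((K-p)@n)<4)&(t>.1*s)&(t<.9*s)
    vx,vy,x0,y0=cv2.fitLine(K[sel].astype(np.float32),cv2.DIST_HUBER,0,.01,.01).ravel();L.append(np.cross([x0,y0,1],[x0+vx,y0+vy,1]))
C=[]
for a in range(4):
    x=np.cross(L[a-1],L[a]);C.append(x[:2]/x[2])
C=np.array(C)+0.0;print(C.round(1))
obj=[[-.041,-.065,.004],[-.041,.065,.004],[.041,.065,.004],[.041,-.065,.004]]
q,e=fit(c,T,C,obj,0,[.49,.28,-.35]);print(q.round(4),np.degrees(q[2]),e.round(1))
for f,o in(("hole",[0,-.04,.004]),("guardtop",[0,.015,.026])):
    p=R.from_euler("z",q[2]).as_matrix()@np.array(o)+[q[0],q[1],0];print(f,p.round(4),(pix(c,T,p)/.8).round(1))
E
```

```text
[[388. 146.]
 [256. 152.]
 [265. 229.]
 [387. 222.]] 9874.5
[[255.4 152. ]
 [387.  144.3]
 [387.  222.3]
 [264.8 228.9]]
[ 0.4951  0.2816 -0.3281] -18.800179550354823 [[-0.4  0. ]
 [ 0.6 -0.1]
 [ 0.1  0. ]
 [-0.3  0.2]]
hole [0.4822 0.2437 0.004 ] [355.3 238.4]
guardtop [0.5    0.2958 0.026 ] [424.2 242.2]
```

The hole reprojects to (355,238), matching the picture. I'll align with the guard, go down and grip.

Request:
send_rows --plan '[[[0.053, 0, 0.148], [0, -0.0093, 0]], [[0, 0.29, 0], [0, 0, 0]], [[0, 0.29, 0], [0, 0, 0]], [[0, 0.29, 0], [0, 0, 0]], [[0, 0.15, 0], [0, 0, 0]], [[0, 0.09, 0], [0, 0, 0]], [[0, 0.054, 0], [0, 0, 0]], [[0, 0, 0], [0, 0, 0]], [[0, 0, 0], [0, 0, 0]]]'

```text
time: 2.7
eef_pos: [0.5015, 0.2955, 0.0206]
tcp_rot: [-0.697, 0.115, -0.117, 0.698]
contact_force: [-0.4, 0.5, -0.6]
opening: 0.999
```

Run:
```python
from h import *
T=tool();print(T.round(4),np.degrees(np.arctan2(T[1,0],T[0,0])),get_state()["contact_force"])
```

```text
[[ 9.464e-01  2.200e-03  3.231e-01  5.015e-01]
 [-3.231e-01  8.000e-04  9.464e-01  2.955e-01]
 [ 1.800e-03 -1.000e+00  1.500e-03  2.060e-02]
 [ 0.000e+00  0.000e+00  0.000e+00  1.000e+00]] -18.852278041766226 [-0.43475965  0.51241644 -0.62356386]
```

Request:
send_rows --plan '[[[-0.011, 0, 0], [0, 0, 0]], [[0, 0, 0], [0, 0, 0]], [[0, 0, 0], [0, 0, 0]], [[0, 0, 0], [0, 0, 0]], [[0, 0, 0], [0, 0, 0]], [[0, 0, 0], [0, 0, 0]], [[0, 0, 0], [0, 0, 0]], [[0, 0, 0], [0, 0, 0]]]' --gripper 1 --grip_force 60

```text
time: 3.5
eef_pos: [0.4993, 0.2953, 0.0193]
tcp_rot: [0.698, -0.116, 0.116, -0.698]
contact_force: [0.5, 0.4, -0.9]
opening: 0.001
```

The opening reads as shut, so something is wrong; I'll look.

Run:
```python
from h import *
c,T=wrist();np.save("pics/w2T.npy",T);print(get_state()["opening"],get_state()["eef_pos"])
cv2.imwrite("pics/w2v.png",cv2.resize(c["img"],(800,500),interpolation=cv2.INTER_CUBIC))
```

```text
-0.0049459614628656785 [0.49935506 0.29536566 0.01929944]
```

View pics/w2v.png

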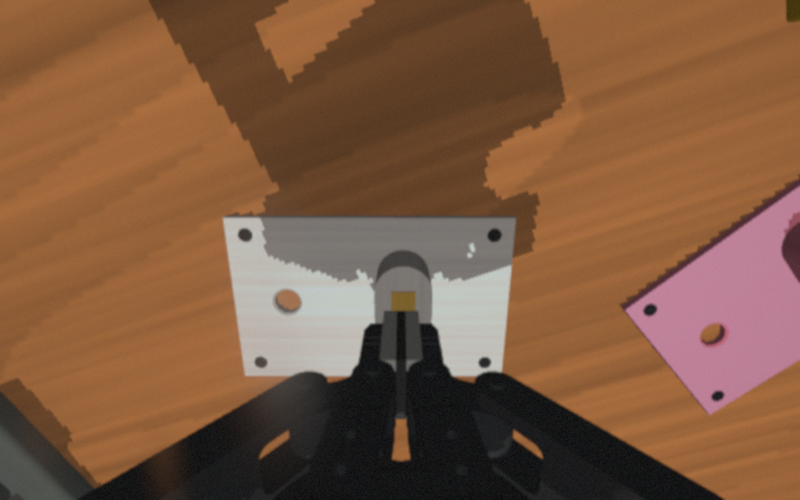

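The fingers closed above the guard, with no contact. By the picture the tips are about 20 mm behind the reported TCP, not 14 mm ahead. I'll calibrate with a light touch on the guard's top, whose height (26 mm) is known.

Request:
send_rows --plan '[[[0, 0.01, 0], [0, 0, 0]], [[0, 0.01, 0], [0, 0, 0]], [[0, 0.01, 0], [0, 0, 0]], [[0, 0.01, 0], [0, 0, 0]], [[0, 0, 0], [0, 0, 0]]]'

```text
time: 4.05
eef_pos: [0.4992, 0.2953, 0.0143]
tcp_rot: [0.698, -0.116, 0.116, -0.697]
contact_force: [0.2, -0.9, 0.3]
opening: 0.0
```

Request:
send_rows --plan '[[[0, 0.01, 0], [0, 0, 0]], [[0, 0.01, 0], [0, 0, 0]], [[0, 0, 0], [0, 0, 0]]]'

```text
time: 4.35
eef_pos: [0.4992, 0.2953, 0.0119]
tcp_rot: [0.698, -0.116, 0.116, -0.697]
contact_force: [0.3, -0.5, 0.4]
opening: 0.001
```

Request:
send_rows --plan '[[[0, 0.01, 0], [0, 0, 0]], [[0, 0, 0], [0, 0, 0]]]'

```text
time: 4.55
eef_pos: [0.4996, 0.2954, 0.0114]
tcp_rot: [-0.698, 0.116, -0.116, 0.698]
contact_force: [-0.9, 0.1, 2.3]
opening: 0.001
```

Request:
send_rows --plan '[[[0, 0.006, 0], [0, 0, 0]], [[0, 0, 0], [0, 0, 0]], [[0, 0, 0], [0, 0, 0]]]'

```text
time: 4.85
eef_pos: [0.4996, 0.2955, 0.0114]
tcp_rot: [0.698, -0.116, 0.116, -0.697]
contact_force: [-2.4, -1.2, 7.0]
opening: 0.001
```

Contact came at TCP z = 11.4 mm, so the shut tips lie 14.6 mm behind the TCP (the opposite of the stated 14 mm ahead). I'll lift, open, go down on that basis and regrip.

Request:
send_rows --plan '[[[0, -0.05, 0], [0, 0, 0]], [[0, 0, 0], [0, 0, 0]], [[0, 0, 0], [0, 0, 0]], [[0, 0, 0], [0, 0, 0]], [[0, 0, 0], [0, 0, 0]], [[0, 0, 0], [0, 0, 0]], [[0, 0, 0], [0, 0, 0]], [[0, 0.07, 0], [0, 0, 0]], [[0, 0.07, 0], [0, 0, 0]], [[0, 0.04, 0], [0, 0, 0]], [[0, 0.02, 0], [0, 0, 0]], [[0, 0, 0], [0, 0, 0]]]' --gripper 0

```text
time: 6.05
eef_pos: [0.4989, 0.2952, -0.0086]
tcp_rot: [0.698, -0.116, 0.116, -0.697]
contact_force: [-1.0, 0.6, 0.4]
opening: 1.002
```

Request:
send_rows --plan '[[[0, 0, 0], [0, 0, 0]], [[0, 0, 0], [0, 0, 0]], [[0, 0, 0], [0, 0, 0]], [[0, 0, 0], [0, 0, 0]], [[0, 0, 0], [0, 0, 0]], [[0, 0, 0], [0, 0, 0]], [[0, 0, 0], [0, 0, 0]]]' --gripper 1 --grip_force 60

```text
time: 6.75
eef_pos: [0.4998, 0.2956, -0.0072]
tcp_rot: [-0.697, 0.116, -0.116, 0.698]
contact_force: [-0.6, 0.4, 3.3]
opening: 0.263
```

Gripped: opening 0.26, which fits about 22–24 mm. I'll lift, then move beside the vice at its yaw for a measuring view.

Request:
send_rows --plan '[[[0, -0.05, 0], [0, 0, 0]], [[0, -0.1, 0], [0, 0, 0]], [[0, -0.25, 0], [0, 0, 0]], [[0, -0.3, 0], [0, 0, 0]], [[0, -0.3, 0], [0, 0, 0]], [[0, -0.25, 0], [0, 0, 0]], [[0, -0.15, 0], [0, 0, 0]], [[0.26, 0, -0.12], [0, 0, 0]], [[0.26, 0, -0.12], [0, 0, 0]], [[0.26, 0, -0.12], [0, 0, 0]], [[0.26, 0, -0.12], [0, 0, 0]]]'

```text
time: 7.85
eef_pos: [0.5988, 0.1994, 0.1599]
tcp_rot: [0.698, -0.116, 0.115, -0.697]
contact_force: [-0.2, 0.7, -3.8]
opening: 0.266
```

Request:
send_rows --plan '[[[0, 0, 0], [0, -0.015, 0]], [[0, 0, 0], [0, -0.015, 0]], [[0, 0, 0], [0, -0.015, 0]], [[0, 0, 0], [0, -0.015, 0]], [[0, 0, 0], [0, -0.015, 0]], [[0, 0, 0], [0, 0, 0]], [[0, 0, 0], [0, 0, 0]], [[0, 0, 0], [0, 0, 0]]]'

```text
time: 8.65
eef_pos: [0.5985, 0.2004, 0.16]
tcp_rot: [0.705, 0.049, -0.05, -0.705]
contact_force: [-0.5, 0.6, -3.9]
opening: 0.267
```

Run:
```python
from h import *
c,T=wrist();np.save("pics/w3T.npy",T);cv2.imwrite("pics/w3.png",c["img"]);s=get_state();print(s["opening"],tool().round(4),s["contact_force"].round(2),s["wrist_torque"].round(3))
cv2.imwrite("pics/w3v.png",cv2.resize(c["img"],(800,500),interpolation=cv2.INTER_CUBIC))
```

```text
0.2660223169192701 [[ 9.901e-01 -4.000e-04 -1.404e-01  5.986e-01]
 [ 1.404e-01 -1.000e-04  9.901e-01  2.004e-01]
 [-5.000e-04 -1.000e+00 -0.000e+00  1.601e-01]
 [ 0.000e+00  0.000e+00  0.000e+00  1.000e+00]] [ 0.58 -0.33 -3.43] [-0.009 -0.033  0.008]
```

View pics/w3v.png

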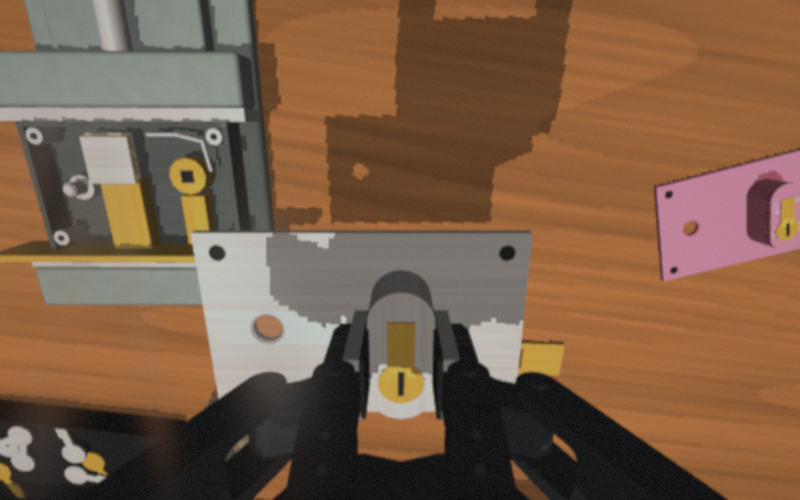

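The cap hangs level and square in the jaws (back edge from (193,232) to (531,232), hole at (269,327)). The lock shows pillars at (34,136), (62,238) and (214,136), and the post near (72,186). I'll enlarge it.

Run:
```python
from h import *
i=cv2.imread("pics/w3.png")[80:230,0:200];cv2.imwrite("pics/w3c.png",cv2.resize(i,None,fx=4,fy=4,interpolation=cv2.INTER_CUBIC))
```

```text
(no output)
```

View pics/w3c.png

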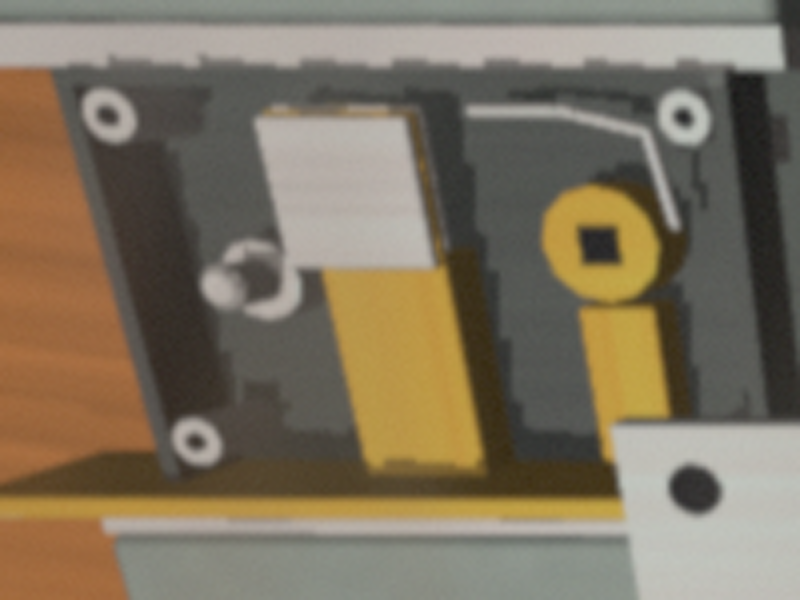

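The crop shows the post tip at about (222,287), its base ring at (268,280), pillars at (109,115), (197,441) and (684,116), and the forend's inner top edge at about (100,496) to (600,499).

Run:
```python
from h import *
T=np.load("pics/w3T.npy");c=read_camera("wrist")
f=lambda u,v,z:ray(c,T,u/4-.375,80+v/4-.375,z)
post=f(222,287,.063);A=f(109,115,.059);B=f(197,441,.059);C=f(684,116,.059);F1=f(100,496,.069);F2=f(600,499,.069)
yaw=lambda a,b:np.degrees(np.arctan2(-(b-a)[0],(b-a)[1]))
print("post",post,"A",A,"B",B,"C",C,"F",F1,F2)
print("yaw AC",yaw(A,C),"F",yaw(F1,F2),"AB",np.degrees(np.arctan2(*(B-A)[[1,0]])),"AC",np.linalg.norm(C-A),"AB",np.linalg.norm(B-A))
th=np.radians((yaw(A,C)+yaw(F1,F2))/2);Rz=R.from_euler("z",th).as_matrix()[:2,:2]
g=lambda p:Rz.T@(p[:2]-post[:2])
for n,p in(("A",A),("B",B),("C",C),("F1",F1),("F2",F2)):print(n,(g(p)*1e3).round(1))
# held cap: back corners of plate top & hole
i=cv2.imread("pics/w3.png");Tt=T@np.linalg.inv(np.array(c["mount"]))
print("tool yaw",np.degrees(np.arctan2(Tt[1,0],Tt[0,0])))
for n,(u,v),dz in(("bl",(193,232),.004),("br",(531,232),.004),("hole",(269,327),.004)):
    for h in(.0075,.010):
        p=ray(c,T,u*.8,v*.8,Tt[2,3]+h+dz);print(n,h,(np.linalg.inv(Tt)@np.append(p,1)*1e3).round(1)[:3])
```

```text
post [ 0.5886804  -0.01485332  0.063     ] A [ 0.55847503 -0.03602341  0.059     ] B [ 0.62379031 -0.02698264  0.059     ] C [0.54300349 0.07486658 0.059     ] F [ 0.63459167 -0.03975123  0.069     ] [0.62090631 0.06191786 0.069     ]
yaw AC 7.942718226686833 F 7.666330459718682 AB 7.880657045956358 AC 0.11196409883574093 AB 0.06593801686012235
A [-32.8 -16.9]
B [ 33.1 -16.8]
C [-33.1  95.1]
F1 [ 42.1 -30.9]
F2 [42.4 71.7]
tool yaw 8.0535649634495
bl 0.0075 [-40.6 -11.5 -78.6]
bl 0.01 [-41.3 -14.  -77.2]
br 0.0075 [-40.6 -11.5  49.7]
br 0.01 [-41.3 -14.   48.8]
hole 0.0075 [ -0.3 -11.5 -53.9]
hole 0.01 [ -1.7 -14.  -52.9]
```

The geometry agrees: forend 42.2 mm from the post, pillars symmetric, vice yaw 7.85°, post at world (0.5887, -0.0149). Next I'll go above the start place, with the hole 12 mm to the +y side of the post.

Request:
send_rows --plan '[[[-0.068, 0, -0.242], [0, 0.0006, 0]], [[-0.068, 0, -0.242], [0, 0, 0]], [[-0.068, 0, -0.242], [0, 0, 0]], [[-0.068, 0, -0.242], [0, 0, 0]], [[-0.068, 0, -0.242], [0, 0, 0]], [[0, 0.2, 0], [0, 0, 0]], [[0, 0.2, 0], [0, 0, 0]], [[0, 0.2, 0], [0, 0, 0]], [[0, 0.11, 0], [0, 0, 0]], [[0, 0, 0], [0, 0, 0]], [[0, 0, 0], [0, 0, 0]], [[0, 0, 0], [0, 0, 0]]]'

```text
time: 9.95
eef_pos: [0.58, 0.051, 0.0769]
tcp_rot: [0.706, 0.05, -0.048, -0.705]
contact_force: [0.9, 0.4, -3.2]
opening: 0.264
```

```bash
cat >> h.py <<'E'
def rel(post=(.58868,-.01485),yaw=7.85,hole=(.0008,-.0545)):
    "hole minus post in vice axes (mm), TCP z, yaw err, tilt (deg), force and torque in vice axes"
    T=tool();s=get_state();V=R.from_euler("z",yaw,degrees=True).as_matrix()
    p=T@[hole[0],0,hole[1],1];d=V.T@(p[:3]-[*post,0])
    print("hole-post",(d[:2]*1e3).round(2),"z",round(T[2,3]*1e3,2),"yaw",round(np.degrees(np.arctan2(T[1,0],T[0,0]))-yaw,2),"tilt",np.degrees([T[2,0],T[2,2]]).round(2),"F",(V.T@s["contact_force"]).round(1),"M",(V.T@s["wrist_torque"]).round(2),"t",s["time"])
E
python3 - <<'E'
from h import *
rel()
c,T=wrist();np.save("pics/w4T.npy",T);cv2.imwrite("pics/w4.png",c["img"])
cv2.imwrite("pics/w4v.png",cv2.resize(c["img"],(800,500),interpolation=cv2.INTER_CUBIC))
E
```

```text
hole-post [ 1.23 11.97] z 76.88 yaw 0.07 tilt [ 0.19 -0.04] F [ 0.9  0.3 -3.2] M [ 0.06 -0.01 -0.01] t 9.95
```

View pics/w4v.png

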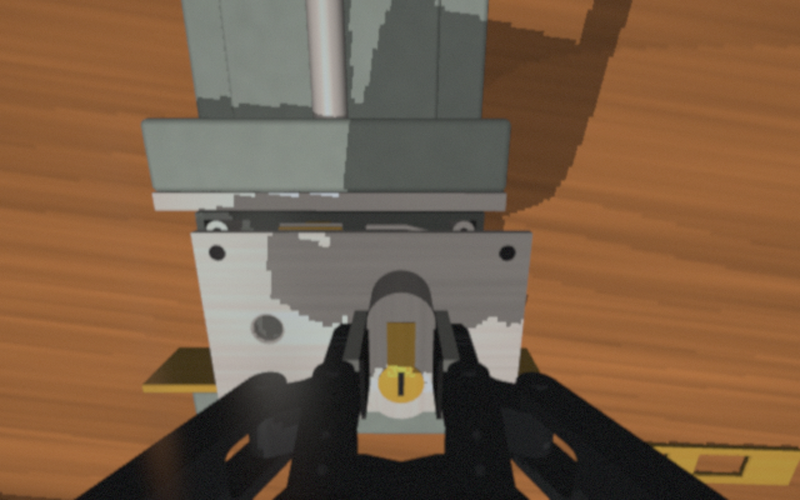

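The view shows the cap over the lock, square to the forend (left end's inner top edge at about v=383) with the back pillars at (216,227) and (464,227). I'll cross-check those numerically.

Run:
```python
from h import *
T=np.load("pics/w4T.npy");c=read_camera("wrist");V=R.from_euler("z",7.85,degrees=True).as_matrix()
f=lambda u,v,z:((V.T@(ray(c,T,u*.8-.1,v*.8-.1,z)-[.58868,-.01485,0]))*1e3).round(1)[:2]
print("A",f(216,227,.059),"C",f(464,227,.059),"F",f(150,384,.069),f(205,384,.069),"casecorners",f(197,212,.059),f(484,212,.059))
rel()
```

```text
A [-34.7 -17.2] C [-34.8  95.3] F [ 42.1 -56.1] [ 42.  -29.2] casecorners [-41.6 -24.7] [-41.7 103.9]
hole-post [ 1.   11.99] z 76.71 yaw 0.07 tilt [ 0.17 -0.04] F [-0.1  0.8 -4.3] M [ 0.02  0.05 -0.02] t 10.05
```

Consistent within about 0.7 mm. I'll back off 1.5 mm in x, tilt the cap 2.2° (hole end high, as it will rest on post and far wall) and lower.

Request:
send_rows --plan '[[[-0.0125, 0, 0], [0, 0, 0]], [[0, 0, 0], [-0.003, 0, 0]], [[0, 0.05, 0], [-0.003, 0, 0]], [[0, 0.05, 0], [0, 0, 0]], [[0, 0.03, 0], [0, 0, 0]], [[0, 0, 0], [0, 0, 0]], [[0, 0, 0], [0, 0, 0]]]'

```text
time: 10.75
eef_pos: [0.577, 0.0503, 0.0591]
tcp_rot: [0.719, 0.049, -0.048, -0.692]
contact_force: [-0.2, -0.5, -3.6]
opening: 0.27
```

```bash
python3 -c "
from h import *
rel()"
```

```text
hole-post [-1.82 11.7 ] z 59.09 yaw 0.05 tilt [-0.03 -2.15] F [-0.3 -0.4 -3.6] M [ 0.07 -0.02 -0.01] t 10.75
```

Request:
send_rows --plan '[[[0.006, 0.01, 0], [0, 0, 0]], [[0, 0.01, 0], [0, 0, 0]], [[0, 0.01, 0], [0, 0, 0]], [[0, 0, 0], [0, 0, 0]], [[0, 0, 0], [0, 0, 0]]]'

```text
time: 11.25
eef_pos: [0.5778, 0.0503, 0.0558]
tcp_rot: [0.719, 0.05, -0.048, -0.692]
contact_force: [0.0, -0.6, -3.6]
opening: 0.264
```

```bash
python3 -c "
from h import *
rel()"
```

```text
hole-post [-0.99 11.57] z 55.83 yaw 0.06 tilt [-0.   -2.16] F [-0.  -0.6 -3.6] M [ 0.06  0.01 -0.03] t 11.25
```

Request:
send_rows --plan '[[[0, 0.01, 0], [0, 0, 0]], [[0, 0, 0], [0, 0, 0]], [[0, 0, 0], [0, 0, 0]]]'

```text
time: 11.55
eef_pos: [0.5778, 0.0503, 0.0546]
tcp_rot: [0.719, 0.05, -0.048, -0.692]
contact_force: [0.4, -0.5, -3.3]
opening: 0.264
```

Request:
send_rows --plan '[[[0, 0.006, 0], [0, 0, 0]], [[0, 0, 0], [0, 0, 0]], [[0, 0, 0], [0, 0, 0]]]'

```text
time: 11.85
eef_pos: [0.5778, 0.0503, 0.0539]
tcp_rot: [0.719, 0.05, -0.048, -0.692]
contact_force: [0.3, 0.3, -4.4]
opening: 0.263
```

```bash
python3 -c "
from h import *
rel()"
```

```text
hole-post [-1.   11.53] z 53.87 yaw 0.06 tilt [-0.   -2.16] F [ 0.3  0.3 -4.4] M [ 0.12 -0.04  0.  ] t 11.85
```

Still free. I'll go on in small steps.

Request:
send_rows --plan '[[[0, 0.006, 0], [0, 0, 0]], [[0, 0, 0], [0, 0, 0]], [[0, 0, 0], [0, 0, 0]]]'

```text
time: 12.15
eef_pos: [0.578, 0.0502, 0.0533]
tcp_rot: [0.719, 0.05, -0.048, -0.692]
contact_force: [-0.3, -0.4, -3.3]
opening: 0.267
```

Request:
send_rows --plan '[[[0, 0.006, 0], [0, 0, 0]], [[0, 0, 0], [0, 0, 0]], [[0, 0, 0], [0, 0, 0]]]'

```text
time: 12.45
eef_pos: [0.5781, 0.0502, 0.0532]
tcp_rot: [0.719, 0.05, -0.048, -0.692]
contact_force: [-3.5, 0.5, 1.2]
opening: 0.261
```

```bash
python3 -c "
from h import *
rel()"
```

```text
hole-post [-0.78 11.44] z 53.24 yaw 0.07 tilt [ 0.01 -2.17] F [-3.4  0.9  1.2] M [ 0.19  0.43 -0.04] t 12.45
```

Contact: about 4.6 N, both ends touching, with the hole 11.4 mm beside the post. Now the slide along the forend.

Request:
send_rows --plan '[[[0, 0, -0.008], [0, 0, 0]], [[0, 0, -0.008], [0, 0, 0]], [[0, 0, -0.008], [0, 0, 0]], [[0, 0, -0.008], [0, 0, 0]], [[0, 0, 0], [0, 0, 0]]]'

```text
time: 12.95
eef_pos: [0.5792, 0.0471, 0.0533]
tcp_rot: [0.718, 0.05, -0.047, -0.692]
contact_force: [-1.4, 4.6, 3.0]
opening: 0.267
```

```bash
python3 -c "
from h import *
rel()"
```

```text
hole-post [-0.1   8.25] z 53.32 yaw 0.04 tilt [ 0.13 -2.09] F [-0.7  4.7  3. ] M [ 0.88  0.09 -0.06] t 12.95
```

Request:
send_rows --plan '[[[0, -0.003, -0.008], [0, 0, 0]], [[0, 0, -0.008], [0, 0, 0]], [[0, 0, -0.008], [0, 0, 0]], [[0, 0, -0.008], [0, 0, 0]], [[0, 0, 0], [0, 0, 0]]]'

```text
time: 13.45
eef_pos: [0.5793, 0.0426, 0.0534]
tcp_rot: [0.719, 0.05, -0.047, -0.692]
contact_force: [-0.9, 5.0, 3.2]
opening: 0.266
```

```bash
python3 -c "
from h import *
rel()"
```

```text
hole-post [-0.61  3.72] z 53.4 yaw 0.04 tilt [ 0.05 -2.15] F [-0.2  5.1  3.2] M [ 0.86 -0.08 -0.06] t 13.45
```

Request:
send_rows --plan '[[[0.003, 0, -0.006], [0, 0, 0]], [[0, 0, -0.006], [0, 0, 0]], [[0, 0, -0.006], [0, 0, 0]], [[0, 0, 0], [0, 0, 0]]]'

```text
time: 13.85
eef_pos: [0.5796, 0.0406, 0.0533]
tcp_rot: [0.718, 0.05, -0.048, -0.692]
contact_force: [-0.0, 4.7, 2.7]
opening: 0.263
```

```bash
python3 -c "
from h import *
rel()"
```

```text
hole-post [-0.59  1.73] z 53.33 yaw 0.04 tilt [ 0.   -2.13] F [0.6 4.7 2.7] M [ 1.18 -0.    0.04] t 13.85
```

Request:
send_rows --plan '[[[0, 0, -0.006], [0, 0, 0]], [[0, 0, 0], [0, 0, 0]]]'

```text
time: 14.05
eef_pos: [0.5797, 0.04, 0.0533]
tcp_rot: [0.718, 0.05, -0.048, -0.692]
contact_force: [-0.4, 4.3, 3.8]
opening: 0.268
```

```bash
python3 -c "
from h import *
rel()"
```

```text
hole-post [-0.59  1.09] z 53.32 yaw 0.04 tilt [ 0.   -2.13] F [0.2 4.3 3.8] M [ 1.31 -0.06  0.02] t 14.05
```

Request:
send_rows --plan '[[[0, 0, 0], [0.0015, 0, 0]], [[0, 0, 0], [0, 0, 0]], [[0, 0, 0], [0, 0, 0]]]'

```text
time: 14.35
eef_pos: [0.5796, 0.0395, 0.053]
tcp_rot: [0.715, 0.049, -0.048, -0.695]
contact_force: [-0.2, 2.9, 1.3]
opening: 0.268
```

```bash
python3 -c "
from h import *
rel()"
```

```text
hole-post [-0.69  0.57] z 53.02 yaw 0.06 tilt [-0.01 -1.64] F [0.2 2.9 1.3] M [ 0.84 -0.16 -0.02] t 14.35
```

Request:
send_rows --plan '[[[0, 0, 0], [0.0015, 0, 0]], [[0, 0, 0], [0, 0, 0]], [[0, 0, 0], [0, 0, 0]]]'

```text
time: 14.65
eef_pos: [0.5795, 0.0391, 0.0527]
tcp_rot: [0.712, 0.049, -0.049, -0.698]
contact_force: [0.7, 0.2, -2.7]
opening: 0.262
```

```bash
python3 -c "
from h import *
rel()"
```

```text
hole-post [-0.88  0.22] z 52.71 yaw 0.08 tilt [-0.04 -1.14] F [ 0.7  0.1 -2.7] M [ 0.14 -0.21  0.04] t 14.65
```

The underside at the hole is now about 61 mm, below the post's 63 mm tip, so the hole has found the post. I'll level the cap and lower it to the rim.

Request:
send_rows --plan '[[[0.004, 0, 0], [0.0016, 0, 0]], [[0, 0.004, 0], [0.0015, 0, 0]], [[0, 0.004, 0], [0, 0, 0]], [[0, 0, 0], [0, 0, 0]], [[0, 0, 0], [0, 0, 0]]]'

```text
time: 15.15
eef_pos: [0.5798, 0.0396, 0.0519]
tcp_rot: [-0.705, -0.048, 0.049, 0.705]
contact_force: [0.3, -1.9, -3.3]
opening: 0.27
```

```bash
python3 -c "
from h import *
rel()"
```

```text
hole-post [-0.5   0.68] z 51.9 yaw 0.07 tilt [-0.05  0.01] F [ 0.  -2.  -3.3] M [-0.17  0.03  0.03] t 15.15
```

Request:
send_rows --plan '[[[0, 0.003, -0.006], [0, 0, 0]], [[0, 0.003, 0], [0, 0, 0]], [[0, 0, 0], [0, 0, 0]], [[0, 0, 0], [0, 0, 0]]]'

```text
time: 15.55
eef_pos: [0.58, 0.0394, 0.0518]
tcp_rot: [-0.705, -0.049, 0.049, 0.706]
contact_force: [-3.0, 1.2, 0.7]
opening: 0.268
```

```bash
python3 -c "
from h import *
rel()"
```

```text
hole-post [-0.36  0.46] z 51.81 yaw 0.07 tilt [-0.05  0.06] F [-2.8  1.6  0.7] M [ 0.21  0.44 -0.04] t 15.55
```

It is seated: net contact 4 N at z = 51.8 mm, exactly the height predicted for the rim. Now I'll let go and rise for a check.

Request:
send_rows --plan '[[[0, 0, 0], [0, 0, 0]], [[0, 0, 0], [0, 0, 0]], [[0, 0, 0], [0, 0, 0]], [[0, 0, 0], [0, 0, 0]], [[0, 0, 0], [0, 0, 0]], [[0, 0, 0], [0, 0, 0]], [[0, -0.05, 0], [0, 0, 0]], [[0, -0.1, 0], [0, 0, 0]], [[0, -0.2, 0], [0, 0, 0]], [[0, -0.25, 0], [0, 0, 0]], [[0, -0.2, 0], [0, 0, 0]], [[0, 0, 0], [0, 0, 0]]]' --gripper 0

```text
time: 16.75
eef_pos: [0.5836, 0.0388, 0.1536]
tcp_rot: [0.706, 0.052, -0.045, -0.705]
contact_force: [0.1, -0.5, 0.7]
opening: 0.995
```

Request:
send_rows --plan '[[[0, 0, 0], [0, 0, 0]], [[0, 0, 0], [0, 0, 0]]]'

```text
time: 16.95
eef_pos: [0.5793, 0.0392, 0.1463]
tcp_rot: [-0.705, -0.048, 0.05, 0.706]
contact_force: [0.1, -0.3, -0.3]
opening: 0.998
```

Run:
```python
from h import *
rel()
c,T=wrist();np.save("pics/w5T.npy",T);cv2.imwrite("pics/w5.png",c["img"])
cv2.imwrite("pics/w5v.png",cv2.resize(c["img"][70:320,130:530],(800,500),interpolation=cv2.INTER_CUBIC))
```

```text
hole-post [-1.07  0.32] z 146.26 yaw 0.06 tilt [-0.13  0.07] F [ 0.  -0.3 -0.3] M [ 0.02 -0.05  0.01] t 16.95
```

View pics/w5v.png

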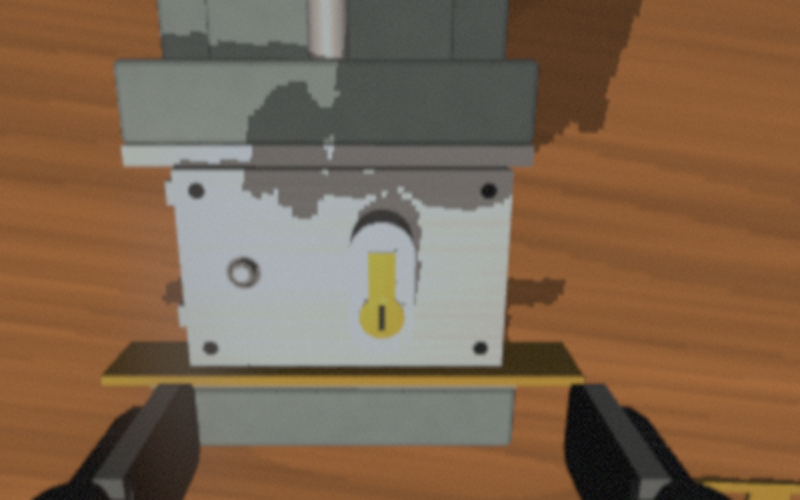

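The picture shows the post inside the hole at (244,272), and the cap square with even gaps to the forend; corners (175,168), (512,168), (502,366), (190,366). One numeric check of flatness and squareness follows.

Run:
```python
from h import *
T=np.load("pics/w5T.npy");c=read_camera("wrist")
px=np.array([[175,168],[512,168],[502,366],[190,366]])/2+[130,70]-.25
V=R.from_euler("z",7.85,degrees=True).as_matrix()
obj=[[-.041,-.065,.004],[-.041,.065,.004],[.041,.065,.004],[.041,-.065,.004]]
q,e=fit(c,T,px,obj,.059,[.58,.02,.137]);d=V.T@(np.array([q[0],q[1],0])-[.58868,-.01485,0])
print("yaw err",np.degrees(q[2])-7.85,"cap centre-post mm",(d[:2]*1e3).round(2),"res",e.round(2).tolist())
K=np.array([[c["fx"],0,c["cx"]],[0,c["fy"],c["cy"]],[0,0,1]])
ok,r,t=cv2.solvePnP(np.array(obj),px,K,None)
M=T[:3,:3]@cv2.Rodrigues(r)[0];p=T[:3,:3]@t.ravel()+T[:3,3];print("PnP origin",p.round(4),"normal tilt deg",np.degrees(M[:2,2]).round(2))
```

```text
yaw err -0.061990616095403794 cap centre-post mm [-0.76 40.6 ] res [[-1.62, 0.5], [1.28, 0.78], [-0.19, -0.59], [0.57, -0.74]]
PnP origin [0.5828 0.0252 0.0575] normal tilt deg [-3.86 -0.47]
```

PnP suggests a tilt, with the back edge seeming narrower; that may be my corner picks. I'll look closer.

Run:
```python
from h import *
i=cv2.imread("pics/w5.png")[145:270,205:395];cv2.imwrite("pics/w5c.png",cv2.resize(i,None,fx=4.2,fy=4.2,interpolation=cv2.INTER_CUBIC))
```

```text
(no output)
```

View pics/w5c.png

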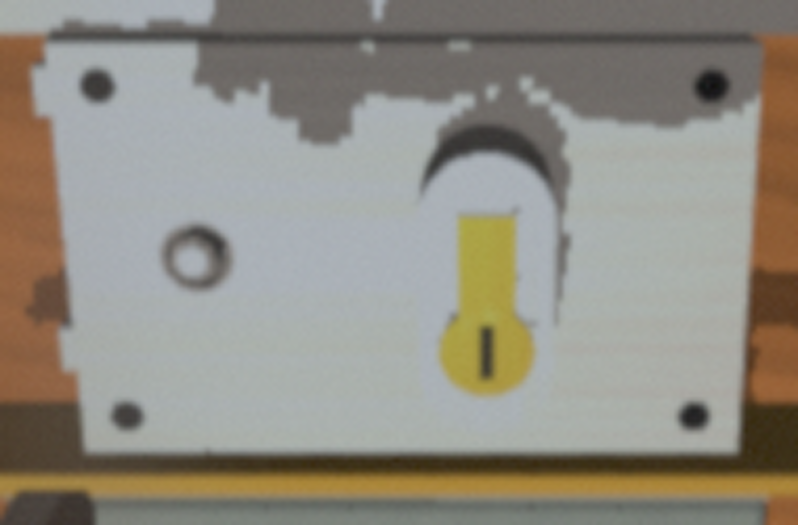

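The enlarged crop shows the post's bright tip in the hole at (197,258) and refined corners (48,40), (763,40), (738,454), (85,455). I'll recompute with those, using the dots and the height as a free parameter, and check the other bystanders by comparing top images.

Run:
```python
from h import *
T=np.load("pics/w5T.npy");c=read_camera("wrist")
o=lambda L:np.array(L)/4.2+[205,145]-.38
px=o([[48,40],[763,40],[738,454],[85,455]]);V=R.from_euler("z",7.85,degrees=True).as_matrix()
obj=np.array([[-.041,-.065,.004],[-.041,.065,.004],[.041,.065,.004],[.041,-.065,.004]])
for z in(.057,.059,.061):
    q,e=fit(c,T,px,obj,z,[.58,.02,.137]);d=V.T@(np.array([q[0],q[1],0])-[.58868,-.01485,0])
    print(z,"yaw err",np.degrees(q[2])-7.85,"c-post",(d[:2]*1e3).round(2),"res",e.round(2).tolist())
f=lambda u,v,z:((V.T@(ray(c,T,*o([u,v]),z)-[.58868,-.01485,0]))*1e3).round(1)[:2]
print("blobs",f(33,65,.059),f(33,115,.059),f(62,325,.059),f(62,370,.059),"forend inner top",f(100,476,.069),f(700,476,.069),"dots",f(97,86,.063),f(711,86,.063),f(694,416,.063),f(127,416,.063),"hole",f(197,258,.063))
# same check with level cap known in hand (w4)
t=read_camera("top")["img"];cv2.imwrite("pics/top1.png",t);a=cv2.imread("pics/top0.png")
D=(cv2.absdiff(t,a).max(2)>40).astype(np.uint8)
n,_,st,_=cv2.connectedComponentsWithStats(cv2.dilate(D,np.ones((5,5))))
print([s.tolist() for s in st[1:] if s[4]>60])
```

```text
0.057 yaw err -0.015445984939983504 c-post [-2.000e-02  4.028e+01] res [[0.03, 0.72], [-0.3, 0.86], [-0.59, -0.9], [0.88, -1.17]]
0.059 yaw err -0.011677357758981266 c-post [-0.58 40.4 ] res [[-0.7, 0.43], [0.42, 0.55], [0.02, -0.42], [0.29, -0.68]]
0.061 yaw err -0.007841705010556588 c-post [-1.13 40.52] res [[-1.46, 0.13], [1.15, 0.25], [0.64, 0.07], [-0.3, -0.18]]
blobs [-36.6 -28.6] [-27.2 -29.5] [ 14.8 -28.2] [ 24.4 -29.1] forend inner top [ 42.5 -20.4] [42.6 97. ] dots [-33.5 -15.9] [-33.6  96.1] [32.5 96.2] [ 32.5 -15.8] hole [-0.4  0.1]
[[131, 147, 249, 253, 22677], [268, 179, 42, 35, 1001], [342, 308, 52, 55, 1300]]
```

All checks agree: the 59 mm height fits best, the cap is square to within 0.1°, the hole sits on the post, and the gripper is clear with zero force. Handing in.

```bash
python3 -c "
from h import *
rel(); print(sign_off())"
```

```text
hole-post [-0.9   0.27] z 146.13 yaw 0.06 tilt [-0.14  0.07] F [ 0.3 -0.3  1.3] M [ 0.02 -0.04  0.01] t 17.15
the job is handed in; nothing more can be done
None
```

The cap is on the lock and the job is handed in at 17.2 s of the 48 s allowed. I laid the cap on the case and the post's tip with its hole about 11 mm to the +y side. I slid it along the forend with about 6–8 N of press and about 5 N of drag until the hole found the post. Then I levelled it down to the rim at 4 N, let go and backed off.

**Last checks**
- The wrist picture shows the post inside the hole, centred within 0.4 mm.
- The cap is square to the forend within 0.1°, and its front gap is about 1.6 mm by that picture, against 1 mm nominal.
- An underside height of 59 mm, lying flat, fits the corners to about 0.7 px. The gripper's height and force at contact also agree.
- The arm was touching nothing when I handed in.
- I compared the top view before and after by image code. It showed changes only at the cap's old place, at the arm's base, and in the wide area swept by the arm, which takes in the vice and much of the bench to its left. Bystanders inside that area, including the pink look-alikes, were not checked separately.

**What failed or disagreed**
- **First grip:** it closed on air above the guard. A light touch on the guard's top, about 7 N, showed the shut tips 14.6 mm behind the TCP, not 14 mm ahead as stated. I corrected for that and regripped.
- **Tilt estimate:** one pose fit from roughly picked corners suggested a 4° tilt. The more carefully picked corners agreed with a flat cap.
- **Unexplained patches:** the last picture shows two small pale patches just beyond the cap's -y end. I could not identify them.

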